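Fill the mug at the plug chute, set it in the caddy and hold the caddy turned to the front

TASK

Hold the enamel mug under the lip of the sloping chute, push the hanging gate paddle back with it and catch all three wooden plugs in the mug. Then stand the mug upright in the free well of the revolving caddy, let go of it, and turn the caddy until the mug faces the pointer on its base. Finish while still gripping the caddy's centre knob, holding it still there; leave the pliers, try square, screwdriver and sanding block where they lie.

Things in the scene. Friction and masses are not known exactly. Their poses are not given: they have to be found in the camera images.
- mug: loose white enamel mug with a dark rim and a loop handle, 0.17 kg, empty at the start, standing upright on the bench. Outside diameter 80 mm (rim 82), 74 mm high, wall about 3 mm, base 76 mm across, inside floor 4 mm up. The origin is at the height of the underside; the round body is centred 14 mm from it along the mug's +y; the handle sticks out along -y and ends 54 mm from the origin; z is up
- mug_mid (a point): centre of the mug's round body, at the height of its underside
- mug_handle (a point): middle of the upper part of the mug's handle, 50 mm above the underside and 60 mm from the centre of the round body. The handle is a loop 8 mm thick (along the mug's x) that stands out radially; it can be pinched from above across its thickness. Its top is 64 mm above the underside
- chute: fixed gravity chute: a sheet-steel trough (36 mm bore, 26 mm sides) on a plywood stand, sloping down at 32 degrees to an open lip. The trough starts at the lip and rises along the chute's +x to 0.27 m height 0.155 m behind the lip. Origin on the bench directly below the lip; pieces leave along the chute's -x; y is across, z up. The stand's foot board and posts begin 25 mm and 52 mm behind the lip, so nothing of the stand is under the lip itself
- chute_lip (a point): middle of the trough's floor at its open lip, 155 mm above the bench; the plugs drop off here
- gate (a joint): spring gate lever of the chute (rad). 0: closed, a finger through the trough's floor stops the plugs. Pushing the hanging paddle back along the chute's +x opens it; from about 0.2 the plugs pass (within about 1 s), 0.36 is the stop. At 0.26 the paddle's middle has moved 17 mm back and 15 mm down. About 1.5 N to start, 4 N fully open; it closes by itself
- paddle (a point): middle of the front face of the gate's hanging paddle, a rubber-faced upright plate 40 mm wide and 50 mm high just under the lip (closed: 4 mm behind the lip, centre 41 mm below it). The far wall of a mug held upright below the lip, handle pointing away from the chute, rim about 10 mm below the lip, pushes it back; the lip then stands about 15 mm inside the mug's mouth
- plug_0_mid (a point): centre of the lowest plug: round wooden disc 32 mm across, 15 mm thick, 0.011 kg, lying flat in the trough behind the gate finger
- plug_1_mid (a point): centre of the middle plug, same size
- plug_2_mid (a point): centre of the uppermost plug, same size
- caddy_base: fixed plywood base of the revolving caddy, a board 325 x 300 x 15 mm. Origin on the bench on the turning axis; the front of the caddy is the base's -x side, where the pointer is
- pointer (a point): point of the flat steel pointer plate on the base, at the front edge of the turntable, 147 mm from the axis
- caddy_turn (a joint): turning of the caddy's wooden turntable (290 mm across, top face 35 mm above the bench), rad, positive counter-clockwise seen from above. 0: the free well is exactly at the pointer. Turns easily (about 0.02 N m) and stays where it is left. Its other three wells hold a nail tin (122 mm above the bench at its rim), a wax tin and a hole saw, all fixed in it
- free_well (a point): centre of the free well's floor, 35 mm above the bench and 95 mm from the turning axis. The well is a ring 9 mm high with a bore of 87 mm; there is room for the mug's handle to point outward, away from the axis
- knob_grip (a point): centre of the bar knob on the turning axis, 152 mm above the bench. The wooden bar is 74 mm long, 22 mm wide and 30 mm high (137 to 167 mm above the bench), on a thin steel post. The point's axes turn with the turntable: the bar lies along its x, which is the line from the free well to the axis; pinch it across y from above
- pliers: loose pliers 171 mm long lying flat on the bench, a bystander; origin at its middle
- try_square: loose try square 120 x 177 mm lying flat, a bystander
- sanding_block: loose sanding block 62 x 110 x 38 mm, a bystander
- screwdriver: loose screwdriver 220 mm long lying flat, a bystander

How it is judged:
By the outcome, as a careful person would: the job done as asked, in the order asked, and still so for the second after the job is handed in, while the arm keeps its last pose, push and grip.
It also fails if it takes over 67 s, if anything falls off the work surface, if the arm or the gripper's body presses on something with over 40 N, if the wrist force passes 120 N, or if a joint passes its speed limit or range.

ROBOT

A 7-joint arm with a two-finger parallel gripper is mounted at the origin on a cart in front of the work surface, level with it; the furniture and walls round the work are solid. World frame = base frame: x ahead of the robot, y to its left, z up, the work surface at z = 0. Lengths are in m, angles in rad, forces in N, time in s.
With the tool pointing down it reaches from about 0.4 to 0.9 m from the base axis. Payload 5.6 kg.
Tool frame: the origin (TCP) lies at the very end of the fingers, on their centre line; the grasp point (between the pads) lies 19 mm behind it; z points along the fingers, x is the direction in which the jaws open and shut, and the axes are right-handed (so a half turn about z gives the same grasp; the last joint's range is limited). The gripper opens to 92 mm and grips with 3 to 60 N. Pads are 20 mm wide; open, the fingers measure 128 mm over their backs; the gripper's body (75 mm by 189 mm) begins 69 mm behind the grasp point.
Start: joints at [1.215, 0.468, -0.012, 1.603, 0.006, 1.071, -0.056], TCP at [0.2, -0.618, 0.215] pointing down, gripper open.
Joint ranges: [-2.53, 2.53], [-0.31, 2.02], [-1.57, 1.55], [0.28, 2.44], [-1.29, 4.43], [0.15, 1.84], [-2.92, 2.92]. Speed limits (rad/s): [2.57, 2.57, 3.14, 3.14, 3.14, 3.14, 3.14].

INTERFACE

Orientations are given as [roll, pitch, yaw] about the fixed x, y, z axes, in that order (R = Rz(yaw) Ry(pitch) Rx(roll)).
In Python, from plant import manip gives the robot as it stands.
- The arm moves only by the tool drive_tool, never from a script. Its argument "moves" is a list of rows, each an object with "offset": the shift along the tool's x, y, z in mm, a list of three; "turn": the turn, a rotation vector about the tool's x, y, z in rad, a list of three; "grip": the gripper command: -1 is shut, 1 is fully open, values between are in proportion. In form: [{"offset": [tx, ty, tz], "turn": [wx, wy, wz], "grip": grip}, ...]. A call has 1 to 5 rows; each row is the pose to reach, as a shift and turn from the pose commanded when the call began, along the tool's axes at that moment; what a row does not reach only later rows make up. A row lasts 1/12 s, in which the tool goes at most 41.7 mm and 7.16 degrees, less where a joint would pass 70% of its speed; a pose out of reach is approached as far as the arm can. A call with a gripper value outside its range is refused whole. The fingers move at their own pace and stop on an object; the grip force is fixed at half the most. Time passes only in rows, so rows that repeat a pose let the fingers close. It gives the time, the measured TCP pose, the force and the opening at its end, in the units of the state.
- manip.get_state(): the state, without advancing time (a new reading comes with each control period).
- manip.snapshot(name): name is "side" or "top"; returns a dict with "img" (384x512x3 uint8, red, green, blue), "vfov" (degrees; the focal length in pixels is half the picture's height over the tangent of half this angle, whatever the lens; pixels are square), "cx", "cy" (the principal point, pixels), "world_from_camera" (4x4, takes a point from camera to world coordinates). Camera axes: x right, y up, looking along -z (the intrinsics and any distortion apply to the point x, -y, -z); pixel columns grow to the right and rows downward; lengths in m; the calibration is good to about 2 mm. A picture is of the moment at which its call begins. There is no depth.
- manip.hand_in(): hands the job in, once; it reports no verdict.
Trained networks look in a picture, given as the dict that the camera call returned (one of the last four; its "shot" number tells which), for a name from the list of things; names that differ only in an ending like _2 or _b are one class to them, and where a whole thing is asked for, a point or a joint stands for the part that bears it (a point fixed in the world has none). Each returns a list of dicts, best first, with "p" (0 to 1); they miss things now and then, are a little off and sometimes report something else, mostly with a low value. They report only what shows in the picture. A call takes as long as a camera call.
- manip.outline_of(label, picture): "region" (384x512 bool, what is visible of it) and "bbox" ([centre column, centre row, width, height] in pixels, round what is visible of it).
The state is a dict: "time": time; "joint_pos": joint angles; "dq": joint speeds; "joint_efforts": joint torques, N m; "tcp_pos": TCP position; "tool_rot": TCP orientation; "wrist_force": force on the tool from outside, world axes, zero at the start; "wrist_torque": the same for the moment, N m; "gripper_width": finger opening in m.
Only numpy, scipy, OpenCV 4.12 (cv2) and the standard library are available. Lean on these libraries where they do the work, as an engineer would, in place of code of your own. Each camera call takes 0.05 s, during which the arm holds its last target. There are 200 camera calls.

## Working session

There is one attempt and no reset: what is moved stays moved. The work goes in short steps, Python scripts to look and compute and a tool call to move; the robot and the scene stay as the last step left them, time stands still between calls to the robot, and variables do not carry over. Pictures are saved under pics/ and viewed, about 8 in all and at most 12, crops included, and the job is handed in when it is done.

Besides the shell and the picture viewer there is one more tool, called after "Emit:" as name(argument=value, ...) on one line, values as JSON. drive_tool: Moves the arm, as the interface text tells. Its arguments: {"type":"object","properties":{"moves":{"type":"array","items":{"type":"object","properties":{"offset":{"type":"array","items":{"type":"number"}},"turn":{"type":"array","items":{"type":"number"}},"grip":{"type":"number"}}}}},"required":["moves"]}

```bash
mkdir -p pics; ls; cat > h.py <<'E'
import numpy as np, cv2
from plant import manip
def snap(n):
    return manip.snapshot(n)
def save(p,name): cv2.imwrite('pics/'+name,cv2.cvtColor(p['img'],cv2.COLOR_RGB2BGR))
def f(p): return 192/np.tan(np.radians(p['vfov'])/2)
def proj(p,P):
    T=np.linalg.inv(p['world_from_camera']); q=T[:3,:3]@np.array(P)+T[:3,3]
    return np.array([p['cx']+f(p)*q[0]/-q[2],p['cy']-f(p)*q[1]/-q[2]])
def ray(p,u,v):
    T=np.array(p['world_from_camera']); d=T[:3,:3]@np.array([(u-p['cx'])/f(p),-(v-p['cy'])/f(p),-1.]); return T[:3,3],d
def atz(p,u,v,z):
    o,d=ray(p,u,v); return o+d*(z-o[2])/d[2]
def tri(*obs):
    A=np.zeros((3,3));b=np.zeros(3)
    for p,u,v in obs:
        o,d=ray(p,u,v);d=d/np.linalg.norm(d);M=np.eye(3)-np.outer(d,d);A+=M;b+=M@o
    return np.linalg.solve(A,b)
E
python3 - <<'E'
from h import *
for n in ('side','top'):
    p=snap(n); save(p,n+'0.png'); print(n,[k for k in p],p['vfov'],p['cx'],p['cy'],np.round(p['world_from_camera'],3).tolist())
    for l in ['mug','mug_handle','chute','gate','paddle','plug_0_mid','caddy_base','caddy_turn','free_well','knob_grip','pointer','pliers','try_square','sanding_block','screwdriver']:
        try:
            r=manip.outline_of(l,p); print(l,[(round(x['p'],2),np.round(x['bbox']).tolist()) for x in r[:3]])
        except Exception as e: print(l,e)
s=manip.get_state();print(s)
E
```

```text
pics
side ['img', 'vfov', 'cx', 'cy', 'world_from_camera', 'shot'] 50.49834551351274 257.15208383897425 192.17695360390303 [[-0.883, 0.248, -0.4, -0.078], [-0.47, -0.465, 0.75, 1.081], [-0.0, 0.85, 0.527, 0.936], [0.0, 0.0, 0.0, 1.0]]
mug [(0.64, [190.0, 219.0, 6.0, 8.0]), (0.59, [236.0, 225.0, 26.0, 30.0])]
mug_handle [(0.88, [240.0, 226.0, 24.0, 26.0]), (0.47, [180.0, 228.0, 42.0, 87.0]), (0.34, [215.0, 224.0, 25.0, 24.0])]
chute [(0.96, [182.0, 226.0, 53.0, 90.0]), (0.51, [216.0, 317.0, 54.0, 51.0])]
gate [(0.54, [193.0, 240.0, 10.0, 13.0])]
paddle [(0.5, [197.0, 240.0, 12.0, 16.0]), (0.42, [279.0, 192.0, 69.0, 52.0])]
plug_0_mid [(0.43, [189.0, 219.0, 14.0, 8.0])]
caddy_base [(0.84, [281.0, 200.0, 104.0, 72.0])]
caddy_turn [(0.68, [278.0, 193.0, 70.0, 52.0])]
free_well [(0.94, [278.0, 190.0, 69.0, 51.0]), (0.19, [282.0, 199.0, 105.0, 72.0])]
knob_grip [(0.65, [279.0, 168.0, 20.0, 10.0])]
pointer [(0.91, [282.0, 202.0, 103.0, 70.0]), (0.16, [236.0, 227.0, 17.0, 27.0])]
pliers [(0.84, [267.0, 290.0, 39.0, 37.0])]
try_square [(0.73, [215.0, 318.0, 51.0, 51.0])]
sanding_block []
scre
[... 1236 characters left out ...]
os': array([ 1.21503043,  0.46746993, -0.01160119,  1.60272953,  0.00601555,
        1.07137669, -0.05632678]), 'dq': array([ 2.03251235e-03, -6.18872150e-04,  5.90682418e-04, -7.13443998e-05,
        1.92480219e-04,  2.08761990e-03, -3.29519969e-04]), 'joint_efforts': array([-1.26748673e-03, -5.20413458e+01, -1.24358168e-02, -2.44047993e+01,
       -5.66095475e-02,  1.14185410e-02,  2.84831725e-05]), 'tcp_pos': array([ 0.19995462, -0.61848175,  0.21459965]), 'tool_rot': array([ 3.14154240e+00, -5.39498798e-05, -1.25811990e+00]), 'wrist_force': array([-0.02723104, -0.39245363,  0.22718326]), 'wrist_torque': array([-0.01843606, -0.00848247, -0.01737026]), 'gripper_width': 0.09177643984513692}
```

```bash
python3 - <<'E'
import cv2
a=cv2.imread('pics/side0.png')[130:350,130:350]; cv2.imwrite('pics/side0c.png',cv2.resize(a,(600,600),interpolation=cv2.INTER_CUBIC)[:600])
b=cv2.imread('pics/top0.png')[120:300,90:390]; cv2.imwrite('pics/top0c.png',cv2.resize(b,(800,480),interpolation=cv2.INTER_CUBIC))
E
```

```text
(no output)
```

View pics/side0c.png

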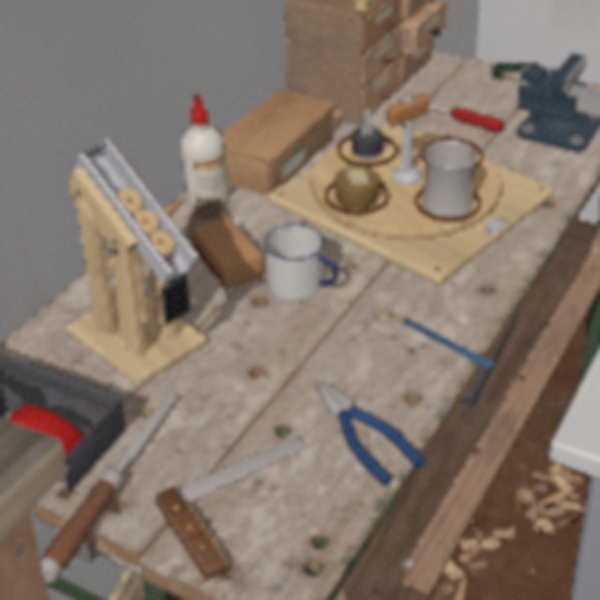

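View pics/top0c.png

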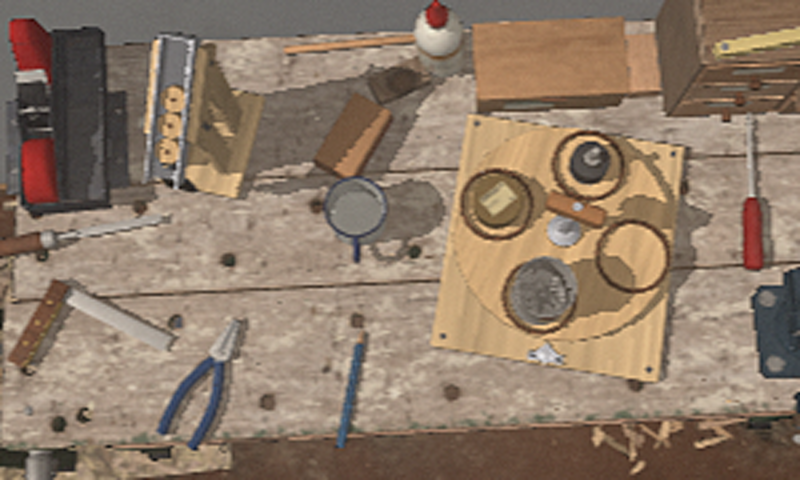

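Side shows the chute lip near (197,228) px, mug (237,225), caddy with the free well hidden behind the nail tin. Top shows mug rim (223,198) with handle toward the robot, and free well (327,216). A close composite comes next.

```bash
cat > comp.py <<'E'
import cv2,numpy as np
def tile(src,u,v,w,h,s):
    a=cv2.resize(src[v:v+h,u:u+w],(w*s,h*s),interpolation=cv2.INTER_CUBIC)
    for i in range(0,w,10):
        cv2.line(a,(i*s,0),(i*s,4),(0,0,255),1); cv2.putText(a,str(u+i),(i*s,14),0,.33,(0,0,255),1) if i%20==0 else 0
    for i in range(0,h,10):
        cv2.line(a,(0,i*s),(4,i*s),(0,0,255),1); cv2.putText(a,str(v+i),(0,i*s+4),0,.33,(0,0,255),1) if i%20==0 else 0
    return a
E
python3 - <<'E'
import cv2,numpy as np
from comp import tile
s=cv2.imread('pics/side0.png');t=cv2.imread('pics/top0.png')
A=np.zeros((600,800,3),np.uint8)
a=tile(s,150,176,62,75,8); A[:600,:496]=a
b=tile(t,140,130,38,75,8); A[:600,496:800]=b
cv2.imwrite('pics/c1.png',A)
B=np.zeros((600,800,3),np.uint8)
B[:600,:600]=tile(t,250,158,100,100,6); B[:,600:]=tile(t,205,182,40,50,5)[:600,:200].__class__((600,200,3),dtype=np.uint8)*0 if 0 else 0
B[:250,600:]=tile(t,205,182,40,50,5); B[260:510,600:]=tile(s,218,205,40,50,5)
cv2.imwrite('pics/c2.png',B)
E
```

```text
(no output)
```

View pics/c1.png

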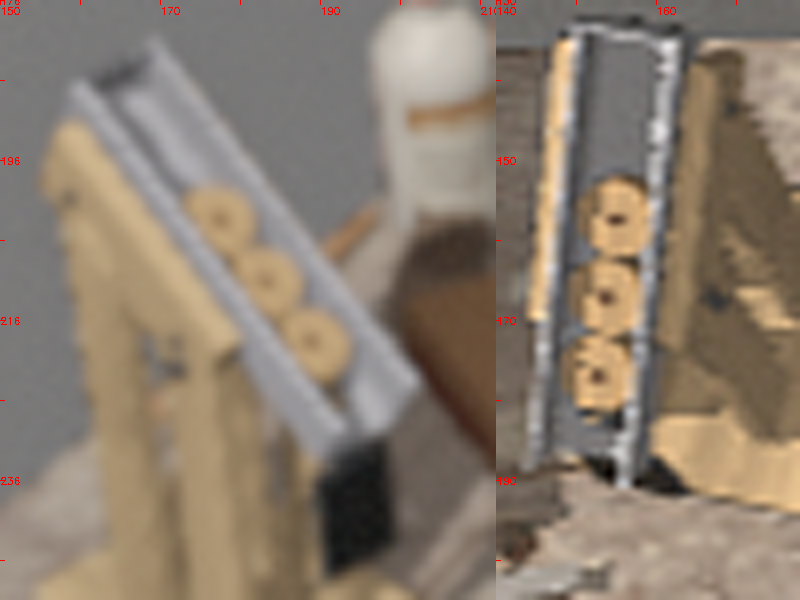

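View pics/c2.png

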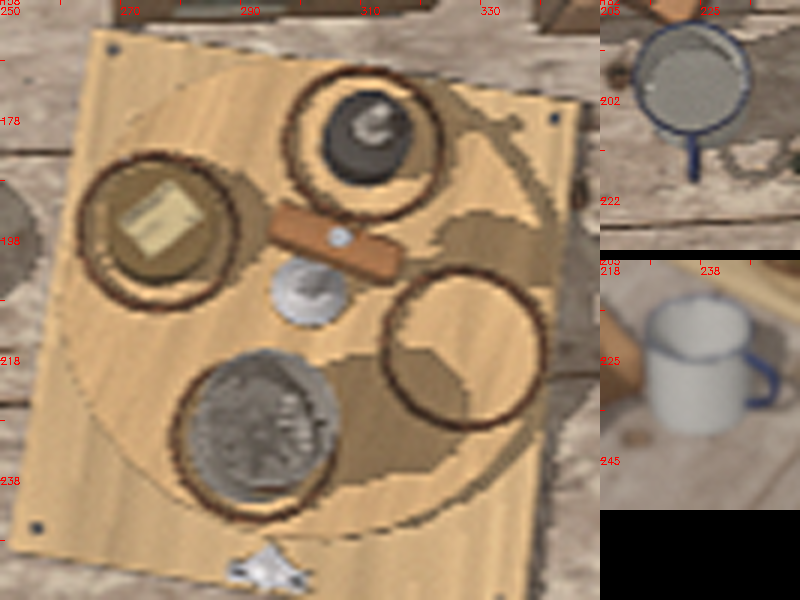

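Composite: chute trough corners, three plugs and paddle are clear; caddy rings at about (327,216), (311,182), (276,197), (293,231); pointer tip (295,248.5).

```bash
python3 - <<'E'
from h import *
from scipy.optimize import least_squares
S=snap('side');T=snap('top')
cs=lambda X,Y:(150+(X+.5)/8-.5,176+(Y+.5)/8-.5)
ct=lambda X,Y:(140+(X-495.5)/8-.5,130+(Y+.5)/8-.5)
pl=[((220,218),(617,219)),((266,281),(607,297)),((312,340),(598,376))]
P=[tri((S,*cs(*a)),(T,*ct(*b))) for a,b in pl]
for q in P: print('plugtop',np.round(q,4))
d=P[0]-P[2];print('yaw,elev',np.arctan2(d[1],d[0]),np.degrees(np.arctan2(d[2],np.hypot(d[0],d[1]))))
c,s=np.cos(np.radians(32)),np.sin(np.radians(32))
def w(v,pt):
    x,y,a=v[:3];return np.array([x+pt[0]*np.cos(a)-pt[1]*np.sin(a),y+pt[0]*np.sin(a)+pt[1]*np.cos(a),pt[2]])
def pts(v):
    L=v[3];o=[]
    f=lambda l,y,n:(l*c-n*s,y,.155+l*s+n*c)
    # left (+y) looking along +x
    o+=[(S,cs(325,450),f(0,.019,.026)),(S,cs(418,378),f(0,-.019,.026)),(S,cs(80,85),f(L,.019,.026)),(S,cs(155,42),f(L,-.019,.026))]
    o+=[(T,ct(538,462),f(0,.019,.026)),(T,ct(627,485),f(0,-.019,.026)),(T,ct(575,35),f(L,.019,.026)),(T,ct(672,42),f(L,-.019,.026))]
    for i,(a,b) in enumerate(pl):
        n=f(v[4]+.032*(2-i),0,.015); o+=[(S,cs(*a),n),(T,ct(*b),n)]
    return o
res=lambda v:np.concatenate([proj(p,w(v,pt))-px for p,px,pt in pts(v)])
r=least_squares(res,[P[2][0]-.05,P[2][1],np.arctan2(d[1],d[0]),.19,.04],loss='soft_l1')
print('chute',np.round(r.x,4));print(np.round(r.fun.reshape(-1,2),1).tolist())
c2=lambda X,Y:(250+(X+.5)/6-.5,158+(Y+.5)/6-.5)
R=[atz(T,*c2(*q),.044) for q in [(465,348),(365,142),(159,231),(255,437)]]
def cad(v): return np.concatenate([np.array([v[0]+.095*np.cos(v[2]+k*np.pi/2),v[1]+.095*np.sin(v[2]+k*np.pi/2)])-R[k][:2] for k in range(4)])
C=(R[0]+R[2])/2;g=R[0]-C
r=least_squares(cad,[C[0],C[1],np.arctan2(g[1],g[0])],x_scale=.01);print('caddy',r.x,np.round(r.fun*1e3,1))
pt=atz(T,*c2(268,543),.017);print('pointer',pt, np.linalg.norm(pt[:2]-r.x[:2]),np.arctan2(*(pt[:2]-r.x[:2])[::-1]))
for q in [(93,32),(577,102),(10,550)]: print('base corner',atz(T,*c2(*q),.015))
print('knob top',atz(T,*c2(335,240),.167), 'tri',tri((T,*c2(335,240)),(S,130+408/600*220,130+108/600*220)))
m=tri((T,205+92.5/5-.4,182+77.5/5-.4),(S,218+98.5/5-.4,205+66/5-.4));print('mug rim',m,atz(T,205+92.5/5-.4,182+77.5/5-.4,.074))
print('handle tip',atz(T,205+93.5/5-.4,182+181/5-.4,.055))
E
```

```text
plugtop [0.6591 0.243  0.2233]
plugtop [0.633  0.2507 0.206 ]
plugtop [0.6061 0.258  0.1906]
yaw,elev -0.2751571913270595 30.750174948057396
chute [ 0.583   0.264  -0.2591  0.1768  0.039 ]
[[1.5, -2.8], [-0.7, 0.8], [-0.6, -0.2], [-0.2, 0.7], [-0.3, 0.6], [0.1, 0.1], [0.5, -0.6], [0.4, 1.0], [-0.6, 0.2], [0.0, 0.3], [-0.5, -0.0], [0.3, 0.3], [-0.4, 0.3], [0.4, 0.0]]
caddy [ 0.5206017  -0.22754453 -1.99854376] [ 0.5 -0.3 -0.2 -0.2  0.7  0.4 -0.9  0.2]
pointer [ 0.37718703 -0.19421294  0.017     ] 0.1472370981133065 2.9132326789523866
base corner [ 0.69355207 -0.11190837  0.015     ]
base corner [ 0.63409876 -0.40238023  0.015     ]
base corner [ 0.3809356  -0.04501552  0.015     ]
knob top [ 0.51938028 -0.2247423   0.167     ] tri [ 0.52011818 -0.22778888  0.15268006]
mug rim [0.55755612 0.04282806 0.07259001] [0.55754446 0.04287644 0.074     ]
handle tip [0.48899433 0.04577349 0.055     ]
```

```bash
cat > plan.py <<'E'
import numpy as np,sys
def conv(a,b):
    """poses x,y,z,yaw(deg), tool down -> offset mm, turn z"""
    a=np.array(a,float);b=np.array(b,float);y=np.radians(a[3]);d=(b-a)[:3]*1e3
    return [round(float(v),1) for v in (d[0]*np.cos(y)+d[1]*np.sin(y),d[0]*np.sin(y)-d[1]*np.cos(y),-d[2])],round(float(-np.radians(b[3]-a[3])),3)
def chain(start,wps,n):
    a=np.array(start,float)
    for w,k in zip(wps,n):
        w=np.array(w,float);s=a.copy()
        for i in range(k):
            q=a+(w-a)*(i+1)/k; print(conv(s,q),np.round(q,4)); s=q
        a=w
E
python3 -c "
from plan import *
chain([.19995,-.6185,.2146,-72.08],[[.45,-.3,.2,-82],[.4975,.0453,.15,-92.4]],[2,2])"
```

```text
([-113.1, -168.0, 7.3], 0.087) [  0.325   -0.4593   0.2073 -77.04  ]
([-127.2, -157.6, 7.3], 0.087) [  0.45  -0.3    0.2  -82.  ]
([-167.7, -47.5, 25.0], 0.091) [  0.4738  -0.1274   0.175  -87.2   ]
([-171.3, -32.2, 25.0], 0.091) [ 4.975e-01  4.530e-02  1.500e-01 -9.240e+01]
```

Emit:
drive_tool(moves=[{"offset": [-113,-168,0],"turn": [0,0,0.087],"grip": 1},{"offset": [-113,-168,0],"turn": [0,0,0.087],"grip": 1},{"offset": [-113,-168,0],"turn": [0,0,0.087],"grip": 1},{"offset": [-113,-168,0],"turn": [0,0,0.087],"grip": 1},{"offset": [-113,-168,0],"turn": [0,0,0.087],"grip": 1}])

```text
time: 2.12
tcp_pos: [0.3267, -0.4568, 0.2148]
tool_rot: [-3.141, 0.0, -1.344]
wrist_force: [-0.2, -0.5, 0.2]
gripper_width: 0.0921
```

Emit:
drive_tool(moves=[{"offset": [-127,-158,0],"turn": [0,0,0.087],"grip": 1},{"offset": [-127,-158,0],"turn": [0,0,0.087],"grip": 1},{"offset": [-127,-158,0],"turn": [0,0,0.087],"grip": 1},{"offset": [-127,-158,0],"turn": [0,0,0.087],"grip": 1},{"offset": [-127,-158,0],"turn": [0,0,0.087],"grip": 1}])

```text
time: 2.53
tcp_pos: [0.4522, -0.2975, 0.215]
tool_rot: [-3.141, -0.0, -1.431]
wrist_force: [1.4, -0.7, 0.4]
gripper_width: 0.0918
```

Emit:
drive_tool(moves=[{"offset": [-168,-48,10],"turn": [0,0,0.091],"grip": 1},{"offset": [-168,-48,10],"turn": [0,0,0.091],"grip": 1},{"offset": [-168,-48,10],"turn": [0,0,0.091],"grip": 1},{"offset": [-168,-48,10],"turn": [0,0,0.091],"grip": 1},{"offset": [-168,-48,10],"turn": [0,0,0.091],"grip": 1}])

```text
time: 2.95
tcp_pos: [0.4756, -0.1196, 0.2046]
tool_rot: [-3.141, 0.003, -1.514]
wrist_force: [-0.3, -0.4, 0.2]
gripper_width: 0.0922
```

Emit:
drive_tool(moves=[{"offset": [-171,-32,50],"turn": [0,0,0.091],"grip": 1},{"offset": [-171,-32,50],"turn": [0,0,0.091],"grip": 1},{"offset": [-171,-32,50],"turn": [0,0,0.091],"grip": 1},{"offset": [-171,-32,50],"turn": [0,0,0.091],"grip": 1},{"offset": [-171,-32,50],"turn": [0,0,0.091],"grip": 1}])

```text
time: 3.37
tcp_pos: [0.4983, 0.0511, 0.1536]
tool_rot: [3.141, 0.002, -1.607]
wrist_force: [0.2, 0.9, -0.3]
gripper_width: 0.0919
```

```bash
python3 - <<'E'
from h import *
from comp import tile
p=snap('top');q=snap('side');s=manip.get_state();t=s['tcp_pos'];print(s['time'],t,s['tool_rot'],proj(p,t),proj(q,t))
for a,n in((p,'t'),(q,'s')):
    r=manip.outline_of('mug',a);print(n,[(round(x['p'],2),np.round(x['bbox'],1)) for x in r[:2]])
A=np.hstack([tile(np.ascontiguousarray(x['img'][:,:,::-1]),u,v,50,60,8) for x,u,v in((p,198,172),(q,212,190))]);cv2.imwrite('pics/d1.png',A)
E
```

```text
3.4667 [0.49839192 0.04849033 0.15388562] [ 3.14026033e+00  1.07194652e-03 -1.60801241e+00] [220.35662501 209.10885395] [250.4483933 204.1701015]
t []
s [(0.63, array([186.8, 236.3,  29.3,  32.5])), (0.55, array([236.9, 224.2,  27.5,  26.9]))]
```

View pics/d1.png

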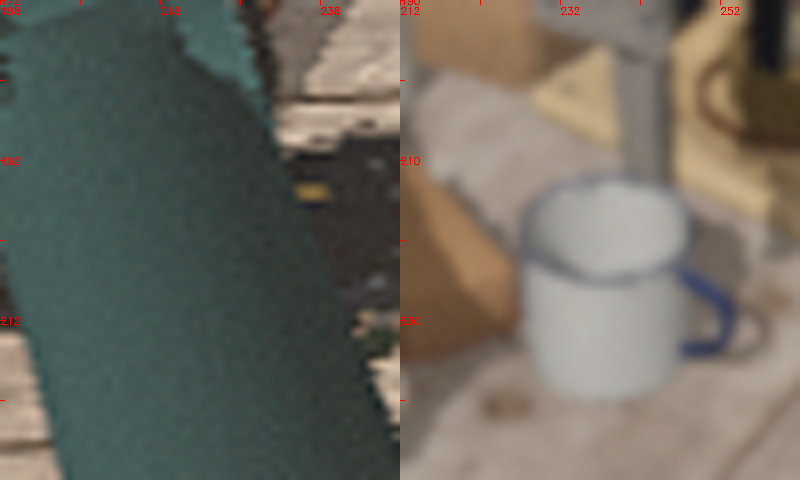

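Emit:
drive_tool(moves=[{"offset": [1,0,40],"turn": [0,0,0],"grip": 1},{"offset": [1,0,70],"turn": [0,0,0],"grip": 1},{"offset": [1,0,70],"turn": [0,0,0],"grip": 1},{"offset": [1,0,70],"turn": [0,0,0],"grip": 1}])

```text
time: 3.9
tcp_pos: [0.498, 0.0422, 0.0842]
tool_rot: [3.139, -0.001, -1.617]
wrist_force: [0.2, 0.6, 1.1]
gripper_width: 0.0917
```

Emit:
drive_tool(moves=[{"offset": [-2,0,30],"turn": [0,0,0],"grip": 1},{"offset": [-2,0,53],"turn": [0,0,0],"grip": 1},{"offset": [-2,0,53],"turn": [0,0,0],"grip": 1},{"offset": [-2,0,53],"turn": [0,0,0],"grip": 1},{"offset": [-2,0,53],"turn": [0,0,0],"grip": 1}])

```text
time: 4.32
tcp_pos: [0.5005, 0.046, 0.0337]
tool_rot: [-3.138, 0.0, -1.615]
wrist_force: [0.1, 0.0, -0.4]
gripper_width: 0.0916
```

Emit:
drive_tool(moves=[{"offset": [0,0,0],"turn": [0,0,0],"grip": -1},{"offset": [0,0,0],"turn": [0,0,0],"grip": -1},{"offset": [0,0,0],"turn": [0,0,0],"grip": -1},{"offset": [0,0,0],"turn": [0,0,0],"grip": -1},{"offset": [0,0,0],"turn": [0,0,0],"grip": -1}])

```text
time: 4.73
tcp_pos: [0.499, 0.0462, 0.0319]
tool_rot: [-3.141, -0.0, -1.614]
wrist_force: [-0.5, 0.3, -0.5]
gripper_width: 0.0607
```

Emit:
drive_tool(moves=[{"offset": [0,0,0],"turn": [0,0,0],"grip": -1},{"offset": [0,0,0],"turn": [0,0,0],"grip": -1},{"offset": [0,0,0],"turn": [0,0,0],"grip": -1},{"offset": [0,0,0],"turn": [0,0,0],"grip": -1},{"offset": [0,0,0],"turn": [0,0,0],"grip": -1}])

```text
time: 5.15
tcp_pos: [0.4987, 0.0462, 0.0315]
tool_rot: [3.141, -0.0, -1.614]
wrist_force: [-0.5, 0.3, -0.2]
gripper_width: 0.0274
```

Emit:
drive_tool(moves=[{"offset": [0,0,0],"turn": [0,0,0],"grip": -1},{"offset": [0,0,0],"turn": [0,0,0],"grip": -1},{"offset": [0,0,0],"turn": [0,0,0],"grip": -1},{"offset": [0,0,0],"turn": [0,0,0],"grip": -1},{"offset": [0,0,0],"turn": [0,0,0],"grip": -1}])

```text
time: 5.57
tcp_pos: [0.4988, 0.0462, 0.0316]
tool_rot: [-3.142, -0.0, -1.614]
wrist_force: [0.0, -0.2, 0.0]
gripper_width: 0.0074
```

Emit:
drive_tool(moves=[{"offset": [0,0,0],"turn": [0,0,0],"grip": -1},{"offset": [0,0,0],"turn": [0,0,0],"grip": -1},{"offset": [0,0,-10],"turn": [0,0,0],"grip": -1},{"offset": [0,0,-20],"turn": [0,0,0],"grip": -1},{"offset": [0,0,-30],"turn": [0,0,0],"grip": -1}])

```text
time: 5.98
tcp_pos: [0.4987, 0.0463, 0.0626]
tool_rot: [3.141, -0.0, -1.614]
wrist_force: [0.1, -0.4, -1.6]
gripper_width: 0.0077
```

```bash
python3 - <<'E'
from h import *
from comp import tile
q=snap('side');save(q,'side1.png');s=manip.get_state();t=s['tcp_pos'];print(s['time'],t,s['tool_rot'],s['gripper_width'],proj(q,t))
# predicted mug rim ellipse in side view, if upright: center 60mm along handle dir
from math import *
y=s['tool_rot'][2]+pi/2   # direction from handle to centre
c=t[:2]+.06*np.array([cos(y),sin(y)]);b=t[2]-.031
im=np.ascontiguousarray(q['img'][:,:,::-1]);A=tile(im,195,170,80,60,10)
for z,r,col in((b+.074,.041,(0,255,0)),(b,.038,(0,200,255))):
    for k in np.linspace(0,2*pi,60):
        P=proj(q,[c[0]+r*cos(k),c[1]+r*sin(k),z]);cv2.circle(A,(int((P[0]-195+.5)*10),int((P[1]-170+.5)*10)),1,col,-1)
cv2.imwrite('pics/d2.png',A)
E
```

```text
6.0333 [0.50025852 0.04650055 0.06453052] [-3.13803560e+00  4.43899723e-04 -1.61400033e+00] 0.007359507111622641 [250.47977014 224.46546713]
```

View pics/d2.png

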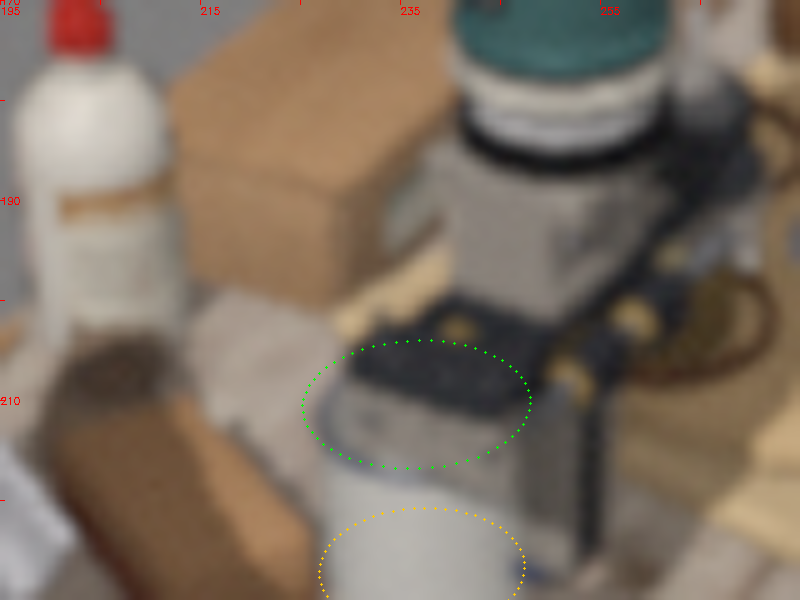

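Pinched the handle (7.4 mm opening); mug lifts upright within 3 mm of the prediction (side view, rim centre near (236,211)). Now the approach to the chute.

```bash
python3 -c "
from plan import *
chain([.4987,.0463,.0616,-92.47],[[.46,.16,.104,-97],[.4682,.2944,.104,-104.84],[.4859,.2897,.104,-104.84],[.5078,.2839,.104,-104.84]],[1,1,1,1])"
```

```text
([-111.9, 43.6, -42.4], 0.079) [  0.46    0.16    0.104 -97.   ]
([-134.4, 8.2, -0.0], 0.137) [ 4.6820e-01  2.9440e-01  1.0400e-01 -1.0484e+02]
([0.0, -18.3, -0.0], -0.0) [ 4.8590e-01  2.8970e-01  1.0400e-01 -1.0484e+02]
([-0.0, -22.7, -0.0], -0.0) [ 5.0780e-01  2.8390e-01  1.0400e-01 -1.0484e+02]
```

Emit:
drive_tool(moves=[{"offset": [-25,10,-20],"turn": [0,0,0.02],"grip": -1},{"offset": [-50,20,-42],"turn": [0,0,0.04],"grip": -1},{"offset": [-75,30,-42],"turn": [0,0,0.06],"grip": -1},{"offset": [-95,38,-42],"turn": [0,0,0.079],"grip": -1},{"offset": [-112,44,-42],"turn": [0,0,0.079],"grip": -1}])

```text
time: 6.45
tcp_pos: [0.4593, 0.1619, 0.1049]
tool_rot: [-3.14, 0.001, -1.693]
wrist_force: [0.1, -0.2, -1.5]
gripper_width: 0.0071
```

Emit:
drive_tool(moves=[{"offset": [-30,2,0],"turn": [0,0,0.03],"grip": -1},{"offset": [-60,4,0],"turn": [0,0,0.06],"grip": -1},{"offset": [-90,6,0],"turn": [0,0,0.09],"grip": -1},{"offset": [-115,8,0],"turn": [0,0,0.12],"grip": -1},{"offset": [-134,8,0],"turn": [0,0,0.137],"grip": -1}])

```text
time: 6.87
tcp_pos: [0.4677, 0.297, 0.1045]
tool_rot: [-3.141, 0.002, -1.829]
wrist_force: [0.2, 0.5, -1.2]
gripper_width: 0.0075
```

Emit:
drive_tool(moves=[{"offset": [0,0,0],"turn": [0,0,0],"grip": -1},{"offset": [0,0,0],"turn": [0,0,0],"grip": -1},{"offset": [0,0,0],"turn": [0,0,0],"grip": -1}])

```text
time: 7.12
tcp_pos: [0.468, 0.2931, 0.1037]
tool_rot: [-3.142, -0.001, -1.83]
wrist_force: [0.0, 0.1, -1.6]
gripper_width: 0.0076
```

```bash
cat > ov.py <<'E'
from h import *
from comp import tile
from math import *
def go(name,cam,u,v,sc=10):
    q=snap(cam);s=manip.get_state();t=s['tcp_pos'];print(s['time'],t,s['tool_rot'],s['gripper_width'],s['wrist_force'])
    y=s['tool_rot'][2]+pi/2;c=t[:2]+.0588*np.array([cos(y),sin(y)]);b=t[2]-.0316
    A=tile(np.ascontiguousarray(q['img'][:,:,::-1]),u,v,800//sc,600//sc,sc)
    dot=lambda P,col:cv2.circle(A,(int((P[0]-u+.5)*sc),int((P[1]-v+.5)*sc)),1,col,-1)
    for z,r,col in((b+.074,.041,(0,255,0)),(b,.038,(0,200,255))):
        for k in np.linspace(0,2*pi,60): dot(proj(q,[c[0]+r*cos(k),c[1]+r*sin(k),z]),col)
    dot(proj(q,[.583,.264,.155]),(255,0,255))
    e=np.array([cos(-.259),sin(-.259)]);d=c-[.583,.264];print('mug centre s,t',d@e,d@[-e[1],e[0]],'base',b)
    cv2.imwrite('pics/'+name,A)
E
python3 -c "
from ov import *
go('d3.png','side',160,185)"
```

```text
7.1667 [0.46822016 0.29259646 0.1036701 ] [-3.14139582e+00 -9.00060316e-04 -1.83134281e+00] 0.007453375418897292 [-0.09267635  0.24201295 -2.62273325]
mug centre s,t -0.059475565322638896 -0.0018449903019314695 base 0.07207010092547331
```

View pics/d3.png

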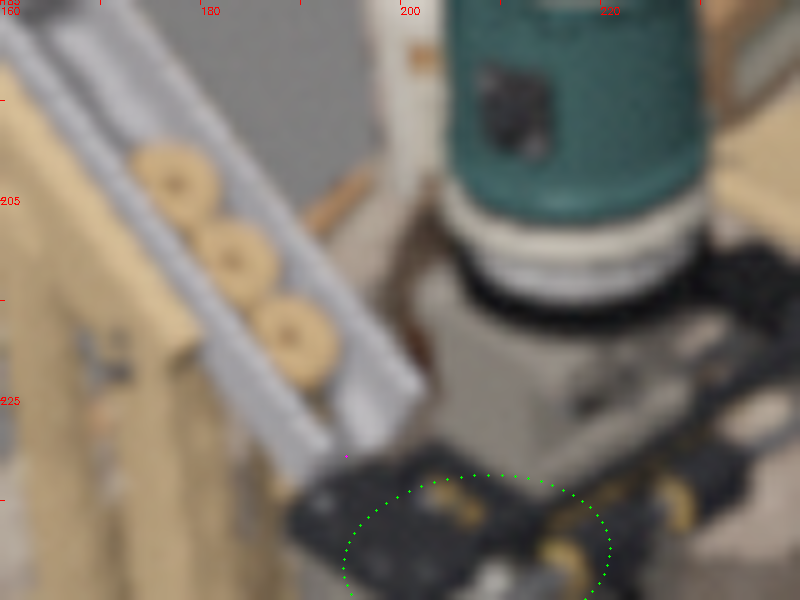

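Emit:
drive_tool(moves=[{"offset": [-2,-5,0],"turn": [0,0,0],"grip": -1},{"offset": [-2,-11,0],"turn": [0,0,0],"grip": -1},{"offset": [-2,-16,0],"turn": [0,0,0],"grip": -1},{"offset": [-2,-20,0],"turn": [0,0,0],"grip": -1},{"offset": [-2,-23,0],"turn": [0,0,0],"grip": -1}])

```text
time: 7.58
tcp_pos: [0.4908, 0.2894, 0.1033]
tool_rot: [3.14, -0.001, -1.831]
wrist_force: [-5.0, 1.4, -2.8]
gripper_width: 0.0076
```

Emit:
drive_tool(moves=[{"offset": [0,-4,0],"turn": [0,0,0],"grip": -1},{"offset": [0,-8,0],"turn": [0,0,0],"grip": -1},{"offset": [0,-12,0],"turn": [0,0,0],"grip": -1},{"offset": [0,-15,0],"turn": [0,0,0],"grip": -1},{"offset": [0,-17,0],"turn": [0,0,0],"grip": -1}])

```text
time: 8.0
tcp_pos: [0.5046, 0.2857, 0.1022]
tool_rot: [3.136, -0.003, -1.829]
wrist_force: [-5.1, 1.8, -3.2]
gripper_width: 0.0072
```

Emit:
drive_tool(moves=[{"offset": [0,0,0],"turn": [0,0,0],"grip": -1},{"offset": [0,0,0],"turn": [0,0,0],"grip": -1},{"offset": [0,0,0],"turn": [0,0,0],"grip": -1},{"offset": [0,0,0],"turn": [0,0,0],"grip": -1},{"offset": [0,0,0],"turn": [0,0,0],"grip": -1}])

```text
time: 8.42
tcp_pos: [0.5053, 0.2858, 0.1027]
tool_rot: [3.138, -0.002, -1.829]
wrist_force: [-5.0, 1.4, -4.2]
gripper_width: 0.007
```

```bash
python3 -c "
from ov import *
go('d4.png','side',160,185)
q=snap('side')
for l in ('plug_0_mid','mug'):print([(round(r['p'],2),np.round(r['bbox'],1)) for r in manip.outline_of(l,q)])"
```

```text
8.4667 [0.50525793 0.28578282 0.10272201] [ 3.13826665e+00 -1.77777648e-03 -1.82929033e+00] 0.0074254012810127815 [-5.10423877  1.8651105  -3.85223087]
mug centre s,t -0.02192800175685604 0.0011752059659513034 base 0.07112200740378917
[]
[(0.84, array([198.1, 254.1,  21.3,  17.2])), (0.26, array([281.2, 200.8, 106. ,  71.5]))]
```

View pics/d4.png

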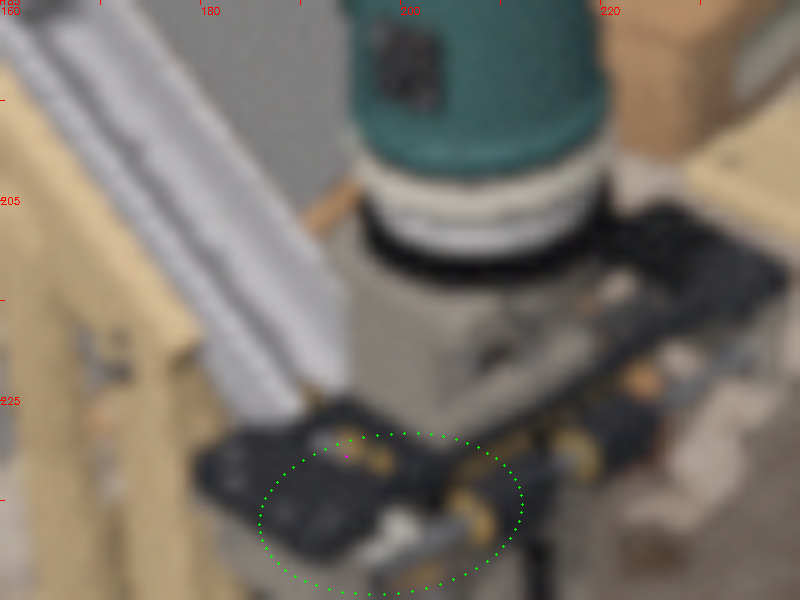

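Emit:
drive_tool(moves=[{"offset": [0,0,0],"turn": [0,0,0],"grip": -1},{"offset": [0,0,0],"turn": [0,0,0],"grip": -1},{"offset": [0,0,0],"turn": [0,0,0],"grip": -1},{"offset": [0,0,0],"turn": [0,0,0],"grip": -1},{"offset": [0,0,0],"turn": [0,0,0],"grip": -1}])

```text
time: 9.03
tcp_pos: [0.5053, 0.2858, 0.1028]
tool_rot: [3.138, -0.002, -1.829]
wrist_force: [-4.6, 1.3, -5.2]
gripper_width: 0.0072
```

Emit:
drive_tool(moves=[{"offset": [0,12,0],"turn": [0,0,0],"grip": -1},{"offset": [0,24,0],"turn": [0,0,0],"grip": -1},{"offset": [0,36,0],"turn": [0,0,0],"grip": -1},{"offset": [0,48,0],"turn": [0,0,0],"grip": -1},{"offset": [0,60,0],"turn": [0,0,0],"grip": -1}])

```text
time: 9.45
tcp_pos: [0.4482, 0.3016, 0.104]
tool_rot: [-3.141, 0.001, -1.829]
wrist_force: [0.3, -0.1, -2.3]
gripper_width: 0.0072
```

Emit:
drive_tool(moves=[{"offset": [0,0,0],"turn": [0,0,0],"grip": -1},{"offset": [0,0,0],"turn": [0,0,0],"grip": -1},{"offset": [0,0,0],"turn": [0,0,0],"grip": -1}])

```text
time: 9.7
tcp_pos: [0.4499, 0.301, 0.1038]
tool_rot: [-3.141, 0.0, -1.83]
wrist_force: [1.2, 0.9, -1.5]
gripper_width: 0.0074
```

```bash
python3 -c "
from ov import *
from plan import *
q=snap('top');p=snap('side');s=manip.get_state();print(s['time'],s['tcp_pos'],s['tool_rot'],s['wrist_force'])
for n,k in (('t',q),('s',p)):
  for l in ('plug_0_mid','gate'):print(n,l,[(round(r['p'],2),np.round(r['bbox'],1)) for r in manip.outline_of(l,k)])
A=np.hstack([tile(np.ascontiguousarray(x['img'][:,:,::-1]),u,v,66,100,6) for x,u,v in((q,130,125),(p,150,180))]);cv2.imwrite('pics/d5.png',A)
t=s['tcp_pos'];chain([*t,np.degrees(s['tool_rot'][2])],[[t[0],t[1],.25,-104.8],[.46,.15,.25,-90],[.46,0,.25,-70],[.46,-.14,.25,-52],[.458,-.27,.25,-36],[.4568,-.3674,.25,-24.5]],[1]*6)
"
```

```text
9.8 [0.45008692 0.3007712  0.10362364] [-3.14094371e+00  1.76039007e-04 -1.83104075e+00] [ 0.64688169 -0.20582985 -1.41753178]
t plug_0_mid [(0.64, array([300. , 207.2,  79.6,  79.3]))]
t gate []
s plug_0_mid [(0.62, array([267.9, 288.4,  39.2,  37.6]))]
s gate [(0.59, array([192.2, 239.8,   8.5,  13.7])), (0.51, array([285.9, 198.5,  98.9,  72.6]))]
([-0.0, 0.0, -146.4], -0.002) [   0.4501    0.3008    0.25   -104.8   ]
([143.2, -48.1, -0.0], -0.258) [  0.46   0.15   0.25 -90.  ]
([150.0, 0.0, -0.0], -0.349) [  0.46   0.     0.25 -70.  ]
([131.6, 47.9, -0.0], -0.314) [  0.46  -0.14   0.25 -52.  ]
([101.2, 81.6, -0.0], -0.279) [  0.458  -0.27    0.25  -36.   ]
([56.3, 79.5, -0.0], -0.201) [  0.4568  -0.3674   0.25   -24.5   ]
```

View pics/d5.png

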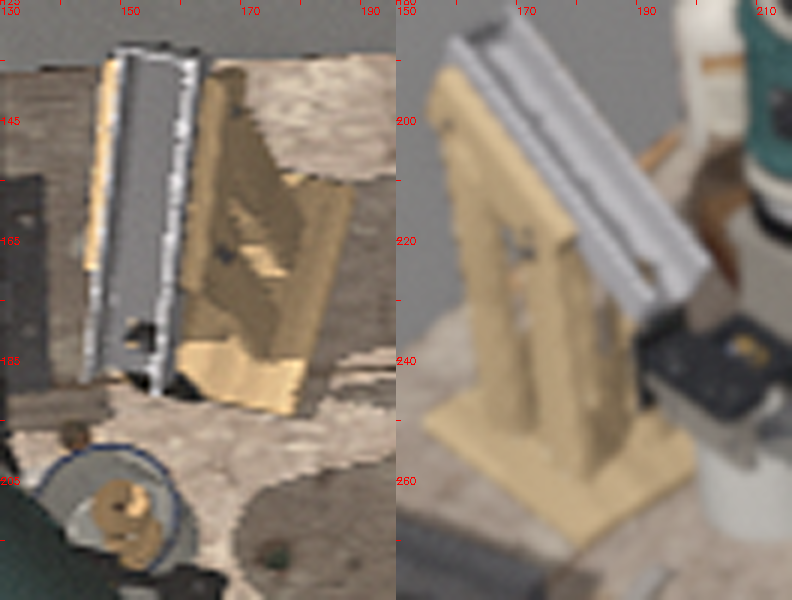

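The trough is empty, with plugs visible in the mug near (150,208) in the top view. Carrying the mug to the caddy.

Emit:
drive_tool(moves=[{"offset": [0,0,-25],"turn": [0,0,0],"grip": -1},{"offset": [0,0,-55],"turn": [0,0,0],"grip": -1},{"offset": [0,0,-85],"turn": [0,0,0],"grip": -1},{"offset": [0,0,-115],"turn": [0,0,0],"grip": -1},{"offset": [0,0,-146],"turn": [0,0,0],"grip": -1}])

```text
time: 10.42
tcp_pos: [0.4491, 0.3007, 0.2508]
tool_rot: [3.141, -0.0, -1.83]
wrist_force: [0.6, 0.2, -1.8]
gripper_width: 0.0073
```

Emit:
drive_tool(moves=[{"offset": [20,-7,0],"turn": [0,0,-0.04],"grip": -1},{"offset": [50,-17,0],"turn": [0,0,-0.1],"grip": -1},{"offset": [80,-27,0],"turn": [0,0,-0.15],"grip": -1},{"offset": [112,-38,0],"turn": [0,0,-0.2],"grip": -1},{"offset": [143,-48,0],"turn": [0,0,-0.258],"grip": -1}])

```text
time: 10.83
tcp_pos: [0.4589, 0.1488, 0.2496]
tool_rot: [-3.141, -0.0, -1.57]
wrist_force: [-0.0, 0.1, -1.5]
gripper_width: 0.0069
```

Emit:
drive_tool(moves=[{"offset": [30,0,0],"turn": [0,0,-0.07],"grip": -1},{"offset": [60,0,0],"turn": [0,0,-0.14],"grip": -1},{"offset": [90,0,0],"turn": [0,0,-0.21],"grip": -1},{"offset": [120,0,0],"turn": [0,0,-0.28],"grip": -1},{"offset": [150,0,0],"turn": [0,0,-0.349],"grip": -1}])

```text
time: 11.25
tcp_pos: [0.4585, -0.0012, 0.2497]
tool_rot: [-3.141, -0.0, -1.22]
wrist_force: [0.5, -0.5, -2.0]
gripper_width: 0.0075
```

Emit:
drive_tool(moves=[{"offset": [26,10,0],"turn": [0,0,-0.063],"grip": -1},{"offset": [53,19,0],"turn": [0,0,-0.126],"grip": -1},{"offset": [79,29,0],"turn": [0,0,-0.188],"grip": -1},{"offset": [105,38,0],"turn": [0,0,-0.25],"grip": -1},{"offset": [132,48,0],"turn": [0,0,-0.314],"grip": -1}])

```text
time: 11.67
tcp_pos: [0.4585, -0.1413, 0.2497]
tool_rot: [3.142, -0.0, -0.906]
wrist_force: [1.0, 0.6, -1.6]
gripper_width: 0.0076
```

Emit:
drive_tool(moves=[{"offset": [20,16,0],"turn": [0,0,-0.056],"grip": -1},{"offset": [40,33,0],"turn": [0,0,-0.112],"grip": -1},{"offset": [61,49,0],"turn": [0,0,-0.168],"grip": -1},{"offset": [81,65,0],"turn": [0,0,-0.224],"grip": -1},{"offset": [101,82,0],"turn": [0,0,-0.279],"grip": -1}])

```text
time: 12.08
tcp_pos: [0.4559, -0.2714, 0.2495]
tool_rot: [3.141, -0.0, -0.627]
wrist_force: [0.0, -0.3, -1.9]
gripper_width: 0.0073
```

Emit:
drive_tool(moves=[{"offset": [15,21,0],"turn": [0,0,-0.055],"grip": -1},{"offset": [30,42,0],"turn": [0,0,-0.11],"grip": -1},{"offset": [45,63,0],"turn": [0,0,-0.16],"grip": -1},{"offset": [56,79,0],"turn": [0,0,-0.201],"grip": -1},{"offset": [56,79,0],"turn": [0,0,-0.201],"grip": -1}])

```text
time: 12.5
tcp_pos: [0.453, -0.372, 0.2491]
tool_rot: [3.139, -0.0, -0.434]
wrist_force: [0.1, -0.2, -2.3]
gripper_width: 0.0073
```

Emit:
drive_tool(moves=[{"offset": [0,0,0],"turn": [0,0,0],"grip": -1},{"offset": [0,0,0],"turn": [0,0,0],"grip": -1},{"offset": [0,0,0],"turn": [0,0,0],"grip": -1},{"offset": [0,0,0],"turn": [0,0,0],"grip": -1}])

```text
time: 12.83
tcp_pos: [0.4552, -0.3656, 0.2497]
tool_rot: [-3.141, -0.0, -0.427]
wrist_force: [-0.5, 0.2, -2.3]
gripper_width: 0.0076
```

```bash
python3 -c "
from ov import *
go('d6.png','top',290,170,8)
s=manip.get_state();t=s['tcp_pos'];y=s['tool_rot'][2]+pi/2;c=t[:2]+.0588*np.array([cos(y),sin(y)]);print('centre',c,'well',.4813,-.3140,'yaw',np.degrees(s['tool_rot'][2]))"
```

```text
12.8833 [ 0.45514571 -0.365762    0.24976101] [-3.14139542e+00 -1.65371124e-04 -4.27605727e-01] 0.007592055079015545 [ 0.5178838   0.63438387 -1.53646667]
mug centre s,t 0.047568081293018406 -0.583536363411723 base 0.2181610101876159
centre [ 0.47952967 -0.31225628] well 0.4813 -0.314 yaw -24.500003468541212
```

View pics/d6.png

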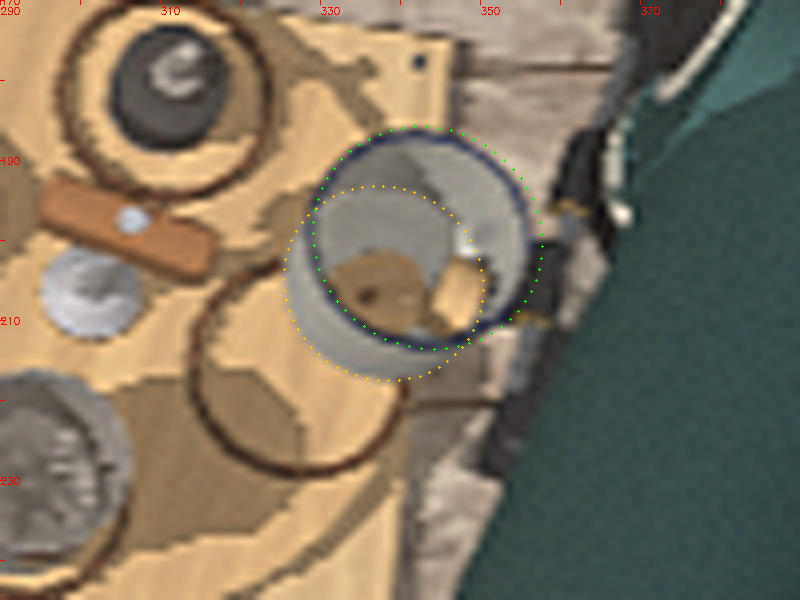

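Emit:
drive_tool(moves=[{"offset": [3,2.5,30],"turn": [0,0,0],"grip": -1},{"offset": [3,2.5,60],"turn": [0,0,0],"grip": -1},{"offset": [3,2.5,90],"turn": [0,0,0],"grip": -1},{"offset": [3,2.5,120],"turn": [0,0,0],"grip": -1},{"offset": [3,2.5,150],"turn": [0,0,0],"grip": -1}])

```text
time: 13.3
tcp_pos: [0.4568, -0.3698, 0.0987]
tool_rot: [3.142, -0.001, -0.428]
wrist_force: [-0.6, -0.2, -1.7]
gripper_width: 0.0074
```

Emit:
drive_tool(moves=[{"offset": [0,0,7],"turn": [0,0,0],"grip": -1},{"offset": [0,0,10],"turn": [0,0,0],"grip": -1},{"offset": [0,0,10],"turn": [0,0,0],"grip": -1},{"offset": [0,0,10],"turn": [0,0,0],"grip": -1},{"offset": [0,0,10],"turn": [0,0,0],"grip": -1}])

```text
time: 13.72
tcp_pos: [0.4577, -0.3712, 0.0916]
tool_rot: [3.141, -0.004, -0.429]
wrist_force: [0.1, 0.3, -1.6]
gripper_width: 0.0076
```

```bash
python3 -c "
from ov import *
q=snap('top');save(q,'top2.png');s=manip.get_state();t=s['tcp_pos'];y=s['tool_rot'][2]+pi/2;c=t[:2]+.0588*np.array([cos(y),sin(y)]);print(s['time'],t,'centre',c,'yaw',y-pi/2,s['wrist_force'])
# dark-blue rim pixels: fit ellipse
h=q['img'].astype(int);m=((h[:,:,2]-h[:,:,0]>12)&(h.sum(2)<330)).astype(np.uint8)
g=proj(q,[*c,t[2]+.0424]);print('pred rim',g)
yy,xx=np.nonzero(m);k=np.hypot(xx-g[0],yy-g[1])<19;xx,yy=xx[k],yy[k];print(len(xx))
from scipy.optimize import least_squares
r=least_squares(lambda v:np.hypot(xx-v[0],yy-v[1])-v[2],[g[0],g[1],13],loss='soft_l1',f_scale=.5);print(r.x)
print('rim world',atz(q,r.x[0],r.x[1],t[2]+.0424))
"
```

```text
13.7667 [ 0.45746474 -0.37109339  0.09147094] centre [ 0.48192863 -0.31762417] yaw -0.42909998317442777 [-0.20673299 -0.08967117 -1.3230375 ]
pred rim [333.47604129 209.77872699]
23
[332.94724568 210.24697053  11.68621961]
rim world [ 0.48046564 -0.31574811  0.13387094]
```

Emit:
drive_tool(moves=[{"offset": [0,-2,4],"turn": [0,0,0],"grip": -1},{"offset": [0,-2,8],"turn": [0,0,0],"grip": -1},{"offset": [0,-2,12],"turn": [0,0,0],"grip": -1},{"offset": [0,-2,16],"turn": [0,0,0],"grip": -1},{"offset": [0,-2,20],"turn": [0,0,0],"grip": -1}])

```text
time: 14.18
tcp_pos: [0.4571, -0.3685, 0.069]
tool_rot: [3.142, 0.0, -0.429]
wrist_force: [-1.3, -1.1, -0.2]
gripper_width: 0.0071
```

Emit:
drive_tool(moves=[{"offset": [0,0,0],"turn": [0,0,0],"grip": -1},{"offset": [0,0,0],"turn": [0,0,0],"grip": -1}])

```text
time: 14.35
tcp_pos: [0.4572, -0.3684, 0.0692]
tool_rot: [-3.141, 0.001, -0.429]
wrist_force: [0.1, -0.3, -1.5]
gripper_width: 0.0072
```

Emit:
drive_tool(moves=[{"offset": [0,0,1],"turn": [0,0,0],"grip": -1},{"offset": [0,0,2],"turn": [0,0,0],"grip": -1},{"offset": [0,0,3],"turn": [0,0,0],"grip": -1},{"offset": [0,0,3],"turn": [0,0,0],"grip": -1}])

```text
time: 14.68
tcp_pos: [0.4575, -0.3693, 0.0671]
tool_rot: [3.141, -0.001, -0.43]
wrist_force: [-0.7, -1.2, 3.5]
gripper_width: 0.0077
```

```bash
python3 - <<'E'
from h import *
from comp import tile
q=snap('top');p=snap('side');s=manip.get_state();print(s['tcp_pos'],s['wrist_force'])
A=np.hstack([tile(np.ascontiguousarray(x['img'][:,:,::-1]),u,v,66,75,6) for x,u,v in((q,300,175),(p,260,145))]);cv2.imwrite('pics/d7.png',A)
E
```

```text
[ 0.45750392 -0.36921912  0.06712353] [-0.77707742 -1.69260771  3.89393905]
```

View pics/d7.png

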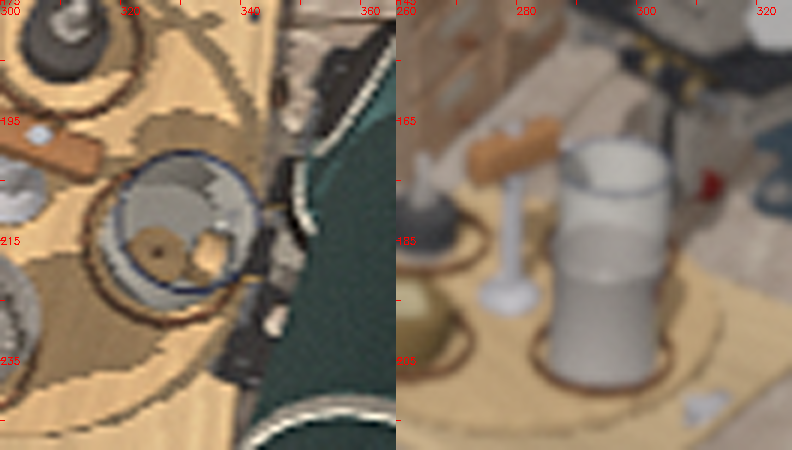

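Emit:
drive_tool(moves=[{"offset": [0,0,-1],"turn": [0,0,0],"grip": 0.2},{"offset": [0,0,-1],"turn": [0,0,0],"grip": 0.2},{"offset": [0,0,-1],"turn": [0,0,0],"grip": 0.2},{"offset": [0,0,-1],"turn": [0,0,0],"grip": 0.2},{"offset": [0,0,-1],"turn": [0,0,0],"grip": 0.2}])

```text
time: 15.2
tcp_pos: [0.4572, -0.3682, 0.0674]
tool_rot: [-3.141, 0.001, -0.429]
wrist_force: [0.9, 0.2, -0.3]
gripper_width: 0.0385
```

Emit:
drive_tool(moves=[{"offset": [0,0,0],"turn": [0,0,0],"grip": 0.2},{"offset": [0,0,0],"turn": [0,0,0],"grip": 0.2},{"offset": [0,0,0],"turn": [0,0,0],"grip": 0.2},{"offset": [0,0,-10],"turn": [0,0,0],"grip": 0.2},{"offset": [0,0,-20],"turn": [0,0,0],"grip": 0.2}])

```text
time: 15.62
tcp_pos: [0.4569, -0.3683, 0.0879]
tool_rot: [-3.141, 0.001, -0.429]
wrist_force: [-0.0, -0.4, -0.3]
gripper_width: 0.0554
```

Emit:
drive_tool(moves=[{"offset": [0,0,-25],"turn": [0,0,0],"grip": 1},{"offset": [0,0,-50],"turn": [0,0,0],"grip": 1},{"offset": [0,0,-80],"turn": [0,0,0],"grip": 1},{"offset": [0,0,-110],"turn": [0,0,0],"grip": 1},{"offset": [0,0,-135],"turn": [0,0,0],"grip": 1}])

```text
time: 16.03
tcp_pos: [0.4577, -0.3689, 0.2262]
tool_rot: [3.141, -0.003, -0.429]
wrist_force: [-0.1, 0.7, 0.2]
gripper_width: 0.0862
```

```bash
cat > cad.py <<'E'
from h import *
def fit():
    q=snap('top');p=snap('side');o={}
    for l in ('plug_0_mid','mug','knob_grip','pointer'):
        for n,k in(('t',q),('s',p)): print(l,n,[(round(r['p'],2),np.round(r['bbox'],1).tolist()) for r in manip.outline_of(l,k)])
    s=manip.get_state();print(s['time'],s['tcp_pos'],s['tool_rot'],s['gripper_width']);save(q,'top3.png');save(p,'side3.png');return q,p
E
python3 - <<'E'
from cad import *
from plan import *
fit();s=manip.get_state()
chain([*s['tcp_pos'],np.degrees(s['tool_rot'][2])],[[.5206,-.2275,.225,-24.5],[.5206,-.2275,.137,-24.5]],[1,1])
E
```

```text
plug_0_mid t [(0.63, [335.1, 218.6, 5.7, 5.4]), (0.22, [299.1, 209.2, 77.9, 78.6])]
plug_0_mid s []
mug t [(0.85, [331.9, 213.7, 30.3, 27.0])]
mug s [(0.55, [295.7, 175.8, 20.4, 14.0])]
knob_grip t [(0.5, [303.6, 197.7, 21.9, 13.6])]
knob_grip s [(0.74, [300.4, 177.8, 23.1, 12.5]), (0.52, [277.6, 170.1, 20.8, 9.6])]
pointer t [(0.89, [297.2, 212.8, 93.9, 100.5])]
pointer s [(0.64, [280.9, 200.1, 102.2, 68.4]), (0.26, [215.8, 222.3, 25.3, 23.6])]
16.5333 [ 0.45678393 -0.36818339  0.22149314] [-3.14123655e+00  2.03802747e-03 -4.29046047e-01] 0.09199264166644282
([-0.5, -154.5, -3.5], -0.001) [  0.5206  -0.2275   0.225  -24.5   ]
([0.0, -0.0, 88.0], -0.0) [  0.5206  -0.2275   0.137  -24.5   ]
```

```bash
python3 - <<'E'
from h import *
T=snap('top');im=cv2.cvtColor(cv2.imread('pics/top0.png'),cv2.COLOR_BGR2GRAY).astype(float)
W=[]
for X,Y in[(113,50),(555,118),(37,527),(500,597)]:
    u,v=250+X/6,158+Y/6;u0,v0=int(round(u)),int(round(v));w=im[v0-3:v0+4,u0-3:u0+4];k=np.clip(np.median(w)-15-w,0,None)
    yy,xx=np.mgrid[v0-3:v0+4,u0-3:u0+4];c=(k*xx).sum()/k.sum(),(k*yy).sum()/k.sum();W.append(atz(T,*c,.015)[:2]);print(u,v,c,W[-1])
a=lambda d:np.arctan2(d[1],d[0])
A,B,C,D=W
print(a(A-B)-np.pi/2,a(C-D)-np.pi/2,a(A-C),a(B-D),'lens',[np.linalg.norm(x) for x in(A-B,C-D,A-C,B-D)],'mid',(A+B+C+D)/4)
# pointer symmetric: bright steel pixels near tip
col=cv2.imread('pics/top0.png').astype(int);r=col[244:262,285:306];sat=r.max(2)-r.min(2);m=(sat<35)&(r.mean(2)>110)
for row in range(m.shape[0]):
    x=np.nonzero(m[row])[0]
    if len(x):print(244+row,285+x.min(),285+x.max(),end='; ')
E
```

```text
268.8333333333333 166.33333333333334 (np.float64(269.21725239616615), np.float64(165.10862619808307)) [ 0.68435405 -0.12651555]
342.5 177.66666666666666 (np.float64(342.4043126684636), np.float64(177.61455525606468)) [ 0.62325896 -0.38898595]
256.1666666666667 245.83333333333331 (np.float64(255.70212765957447), np.float64(245.53900709219857)) [ 0.39301254 -0.06115234]
333.3333333333333 257.5 (np.float64(333.0406504065041), np.float64(258.2439024390244)) [ 0.33569882 -0.32551728]
-0.22869709718997888 -0.21349385104398522 -0.22069810802658507 -0.2172316478712912 lens [np.float64(0.26948714589855904), np.float64(0.2705063492213109), np.float64(0.298583696530556), np.float64(0.29448108365207737)] mid [ 0.50908109 -0.22554278]
249 294 296; 250 292 296; 251 289 297; 252 288 298; 253 288 300; 254 288 300; 255 292 300; 256 285 300; 257 285 295; 258 296 302; 259 292 305; 261 285 285;
```

Emit:
drive_tool(moves=[{"offset": [0,-30,-4],"turn": [0,0,0],"grip": 1},{"offset": [0,-65,-4],"turn": [0,0,0],"grip": 1},{"offset": [0,-100,-4],"turn": [0,0,0],"grip": 1},{"offset": [0,-130,-4],"turn": [0,0,0],"grip": 1},{"offset": [0,-154,-4],"turn": [0,0,0],"grip": 1}])

```text
time: 17.0
tcp_pos: [0.5222, -0.2256, 0.2262]
tool_rot: [-3.141, 0.001, -0.427]
wrist_force: [-0.5, -1.4, 0.0]
gripper_width: 0.0921
```

Emit:
drive_tool(moves=[{"offset": [0,0,0],"turn": [0,0,0],"grip": 1},{"offset": [0,0,0],"turn": [0,0,0],"grip": 1},{"offset": [0,0,0],"turn": [0,0,0],"grip": 1},{"offset": [0,0,0],"turn": [0,0,0],"grip": 1}])

```text
time: 17.33
tcp_pos: [0.5206, -0.2301, 0.2263]
tool_rot: [3.141, 0.0, -0.431]
wrist_force: [-0.1, 0.6, 0.2]
gripper_width: 0.0921
```

Emit:
drive_tool(moves=[{"offset": [0,-1,25],"turn": [0,0,0],"grip": 1},{"offset": [0,-1,50],"turn": [0,0,0],"grip": 1},{"offset": [0,-1,70],"turn": [0,0,0],"grip": 1},{"offset": [0,-1,88],"turn": [0,0,0],"grip": 1},{"offset": [0,-1,88],"turn": [0,0,0],"grip": 1}])

```text
time: 17.75
tcp_pos: [0.5186, -0.2283, 0.1349]
tool_rot: [3.141, 0.007, -0.432]
wrist_force: [-0.8, 0.7, -1.2]
gripper_width: 0.0918
```

Emit:
drive_tool(moves=[{"offset": [0,0,0],"turn": [0,0,0],"grip": -1},{"offset": [0,0,0],"turn": [0,0,0],"grip": -1},{"offset": [0,0,0],"turn": [0,0,0],"grip": -1},{"offset": [0,0,0],"turn": [0,0,0],"grip": -1},{"offset": [0,0,0],"turn": [0,0,0],"grip": -1}])

```text
time: 18.17
tcp_pos: [0.5223, -0.2279, 0.1396]
tool_rot: [3.142, -0.002, -0.429]
wrist_force: [0.2, 0.8, -0.8]
gripper_width: 0.0606
```

Emit:
drive_tool(moves=[{"offset": [0,0,0],"turn": [0,0,0],"grip": -1},{"offset": [0,0,0],"turn": [0,0,0],"grip": -1},{"offset": [0,0,0],"turn": [0,0,0],"grip": -1},{"offset": [0,0,0],"turn": [0,0,0],"grip": -1},{"offset": [0,0,0],"turn": [0,0,0],"grip": -1}])

```text
time: 18.58
tcp_pos: [0.5217, -0.2275, 0.1386]
tool_rot: [3.142, 0.0, -0.429]
wrist_force: [-0.2, 0.3, 1.4]
gripper_width: 0.0276
```

Emit:
drive_tool(moves=[{"offset": [0,0,0],"turn": [0,0,0],"grip": -1},{"offset": [0,0,0],"turn": [0,0,0],"grip": -1},{"offset": [0,0,0],"turn": [0,0,0],"grip": -1},{"offset": [0,0,0],"turn": [0,0,0],"grip": -1},{"offset": [0,0,0],"turn": [0,0,0],"grip": -1}])

```text
time: 19.0
tcp_pos: [0.5207, -0.2271, 0.1384]
tool_rot: [3.141, 0.002, -0.429]
wrist_force: [-5.6, 2.3, 3.0]
gripper_width: 0.0217
```

Emit:
drive_tool(moves=[{"offset": [0,0,0],"turn": [0,0,0.03],"grip": -1},{"offset": [0,0,0],"turn": [0,0,0.08],"grip": -1},{"offset": [0,0,0],"turn": [0,0,0.14],"grip": -1},{"offset": [0,0,0],"turn": [0,0,0.2],"grip": -1},{"offset": [0,0,0],"turn": [0,0,0.26],"grip": -1}])

```text
time: 19.42
tcp_pos: [0.5209, -0.2272, 0.1384]
tool_rot: [3.141, 0.002, -0.692]
wrist_force: [-4.5, 1.1, 2.9]
gripper_width: 0.0219
```

Emit:
drive_tool(moves=[{"offset": [0,0,0],"turn": [0,0,0.06],"grip": -1},{"offset": [0,0,0],"turn": [0,0,0.12],"grip": -1},{"offset": [0,0,0],"turn": [0,0,0.18],"grip": -1},{"offset": [0,0,0],"turn": [0,0,0.24],"grip": -1},{"offset": [0,0,0],"turn": [0,0,0.3],"grip": -1}])

```text
time: 19.83
tcp_pos: [0.5209, -0.2273, 0.1384]
tool_rot: [3.14, 0.001, -0.992]
wrist_force: [-4.6, 1.3, 3.6]
gripper_width: 0.0219
```

Emit:
drive_tool(moves=[{"offset": [0,0,0],"turn": [0,0,0.06],"grip": -1},{"offset": [0,0,0],"turn": [0,0,0.12],"grip": -1},{"offset": [0,0,0],"turn": [0,0,0.18],"grip": -1},{"offset": [0,0,0],"turn": [0,0,0.24],"grip": -1},{"offset": [0,0,0],"turn": [0,0,0.3],"grip": -1}])

```text
time: 20.25
tcp_pos: [0.521, -0.2274, 0.1384]
tool_rot: [3.14, 0.001, -1.292]
wrist_force: [-4.2, 0.9, 3.0]
gripper_width: 0.0215
```

Emit:
drive_tool(moves=[{"offset": [0,0,0],"turn": [0,0,0.06],"grip": -1},{"offset": [0,0,0],"turn": [0,0,0.12],"grip": -1},{"offset": [0,0,0],"turn": [0,0,0.18],"grip": -1},{"offset": [0,0,0],"turn": [0,0,0.24],"grip": -1},{"offset": [0,0,0],"turn": [0,0,0.3],"grip": -1}])

```text
time: 20.67
tcp_pos: [0.521, -0.2275, 0.1384]
tool_rot: [3.14, 0.0, -1.592]
wrist_force: [-3.7, 0.8, 2.0]
gripper_width: 0.0219
```

Emit:
drive_tool(moves=[{"offset": [0,0,0],"turn": [0,0,0.06],"grip": -1},{"offset": [0,0,0],"turn": [0,0,0.11],"grip": -1},{"offset": [0,0,0],"turn": [0,0,0.15],"grip": -1},{"offset": [0,0,0],"turn": [0,0,0.18],"grip": -1},{"offset": [0,0,0],"turn": [0,0,0.2],"grip": -1}])

```text
time: 21.08
tcp_pos: [0.521, -0.2276, 0.1384]
tool_rot: [3.14, -0.0, -1.791]
wrist_force: [-4.5, 1.0, 3.2]
gripper_width: 0.0221
```

Emit:
drive_tool(moves=[{"offset": [0,0,0],"turn": [0,0,0],"grip": -1},{"offset": [0,0,0],"turn": [0,0,0],"grip": -1},{"offset": [0,0,0],"turn": [0,0,0],"grip": -1}])

```text
time: 21.33
tcp_pos: [0.521, -0.2276, 0.1384]
tool_rot: [3.14, -0.0, -1.789]
wrist_force: [-6.7, 0.6, 3.3]
gripper_width: 0.0214
```

```bash
python3 - <<'E'
from cad import *
from comp import tile
q,p=fit()
I=np.ascontiguousarray
a=tile(I(q['img'][:,:,::-1]),245,160,100,100,4);b=tile(I(p['img'][:,:,::-1]),225,140,100,100,4)
for im,c,u,v in((a,q,245,160),(b,p,225,140)):
    ps=np.array([proj(c,[.521-r*np.cos(.222),-.2275+r*np.sin(.222),.017])for r in(.13,.147)])
    for P in ps: cv2.circle(im,(int((P[0]-u+.5)*4),int((P[1]-v+.5)*4)),2,(0,0,255),-1)
    for k in np.linspace(0,6.28,40):
        P=proj(c,[.521-.095*np.cos(.222)+.041*np.cos(k),-.2275+.095*np.sin(.222)+.041*np.sin(k),.109]);cv2.circle(im,(int((P[0]-u+.5)*4),int((P[1]-v+.5)*4)),1,(0,255,0),-1)
c=tile(I(q['img'][:,:,::-1]),110,150,200,48,4)
A=np.vstack([np.hstack([a,b]),c]);cv2.imwrite('pics/d8.png',A)
E
```

```text
plug_0_mid t []
plug_0_mid s []
mug t [(0.25, [157.8, 188.1, 6.2, 5.2]), (0.21, [372.4, 196.3, 4.4, 47.7])]
mug s [(0.68, [297.5, 193.6, 24.6, 25.2])]
knob_grip t []
knob_grip s [(0.6, [279.7, 170.5, 16.0, 6.8]), (0.25, [282.4, 201.1, 101.3, 66.8])]
pointer t [(0.96, [299.1, 215.6, 94.1, 103.5])]
pointer s [(0.61, [280.6, 203.2, 104.3, 66.3])]
21.8333 [ 0.52103677 -0.22764513  0.13843408] [ 3.14026755e+00 -2.84563762e-05 -1.78859481e+00] 0.021857437911688406
```

View pics/d8.png

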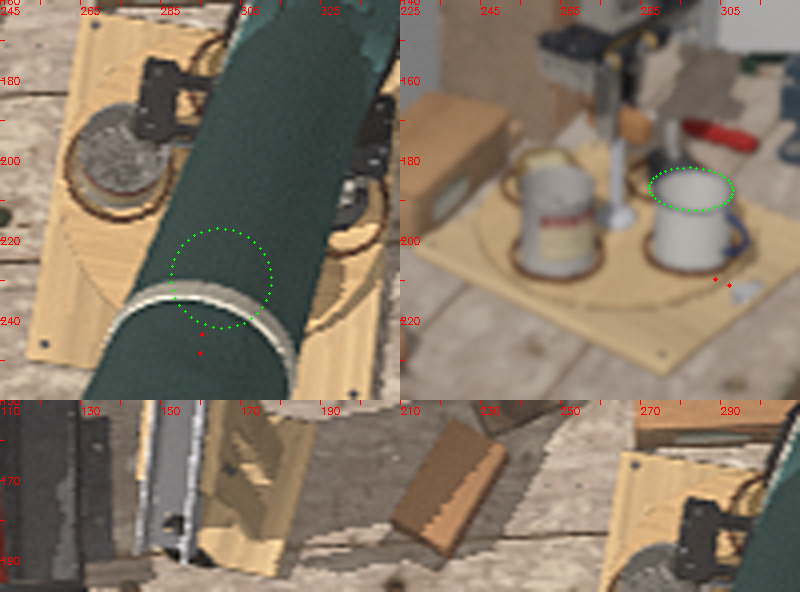

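```bash
python3 - <<'E'
from h import *
from scipy.ndimage import map_coordinates
T=snap('top')
def scan(im,th0,arc):
    g=cv2.cvtColor(im,cv2.COLOR_BGR2GRAY).astype(float);best=[]
    for d in np.arange(-.08,.081,.004):
        b=1e9
        for r in(.044,.0455,.047):
            a=th0+d-np.pi/2;cx,cy=.5208+.095*np.cos(a),-.2275+.095*np.sin(a)
            P=np.array([proj(T,[cx+r*np.cos(a+k),cy+r*np.sin(a+k),.044])for k in arc]);b=min(b,map_coordinates(g,[P[:,1],P[:,0]],order=1).mean())
        best.append((b,d))
    best.sort();print([(round(b,1),round(th0+d,3))for b,d in best[:5]])
arc=np.linspace(-1.2,1.2,60)
scan(cv2.imread('pics/top0.png'),-1.9985,arc)
scan(cv2.imread('pics/top3.png'),np.pi-.2196,arc)
print(np.pi-.222)
E
```

```text
[(np.float64(80.9), np.float64(-1.99)), (np.float64(81.0), np.float64(-1.986)), (np.float64(81.3), np.float64(-1.994)), (np.float64(81.4), np.float64(-1.982)), (np.float64(81.8), np.float64(-1.998))]
[(np.float64(93.5), np.float64(2.946)), (np.float64(93.5), np.float64(2.942)), (np.float64(93.6), np.float64(2.95)), (np.float64(93.7), np.float64(2.938)), (np.float64(94.1), np.float64(2.954))]
2.919592653589793
```

Emit:
drive_tool(moves=[{"offset": [0,0,0],"turn": [0,0,0.004],"grip": -1},{"offset": [0,0,0],"turn": [0,0,0.008],"grip": -1},{"offset": [0,0,0],"turn": [0,0,0.008],"grip": -1},{"offset": [0,0,0],"turn": [0,0,0.008],"grip": -1},{"offset": [0,0,0],"turn": [0,0,0.008],"grip": -1}])

```text
time: 22.3
tcp_pos: [0.521, -0.2276, 0.1384]
tool_rot: [3.14, -0.0, -1.797]
wrist_force: [-4.5, 0.6, 2.0]
gripper_width: 0.0219
```

Emit:
drive_tool(moves=[{"offset": [0,0,0],"turn": [0,0,0],"grip": -1},{"offset": [0,0,0],"turn": [0,0,0],"grip": -1},{"offset": [0,0,0],"turn": [0,0,0],"grip": -1}])

```text
time: 22.55
tcp_pos: [0.521, -0.2277, 0.1384]
tool_rot: [3.14, -0.0, -1.797]
wrist_force: [-4.9, 1.4, 3.6]
gripper_width: 0.0217
```

```bash
python3 -c "
from plant import manip
s=manip.get_state();print(s['time'],s['tool_rot'],s['dq'].round(4),s['wrist_force'],s['gripper_width']);print(manip.hand_in())"
```

```text
22.55 [ 3.14025293e+00 -3.90427512e-05 -1.79662436e+00] [-0.      0.0011  0.001   0.0009  0.0006 -0.0009 -0.0008] [-4.85659312  1.36175262  3.5682982 ] 0.021748570903488716
the job is handed in; nothing more can be done
None
```

I finished the whole sequence and handed the job in at 22.6 s, with the gripper still closed on the knob and the arm still. I pinched the mug by its handle and pushed the gate back with it to let the plugs run out. I then stood the mug in the free well, let go, and turned the caddy to the pointer.

**Plugs:** the trough was empty afterwards and I saw no plug on the bench. The last pictures of the mug showed only two plugs clearly; an earlier one suggested a third shape. I did not confirm the third plug on its own, since the finder network missed plugs inside the mug.

**Mug:** the side view showed it upright in the ring with the handle outward. It touched down at the height of the well floor, within 1 mm.

**Alignment:** the last tool reading puts the free well at 2.916 rad. Different features placed the pointer at 2.913 to 2.923 rad. A rough check on the nail tin's ring, made before the last 0.008 rad correction, disagreed by about 0.01 to 0.02 rad. I did not look again after that correction.

**Forces:** the wrist readings I saw stayed below about 8 N. I never touched the pliers, try square, screwdriver or sanding block.

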